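Load a brass concho onto the press anvil with the loading fork

TASK

A polished brass concho lies loose on the prongs of the loading fork. Pick the fork up by its handle, carry the concho level to the hand press and lower the fork astride the anvil pillar so that the concho is left sitting flat, centred and dome up on top of the pillar; then draw the fork out from under it and lay it back level across both saddles of its wooden rest. Never touch the concho with the robot, never let it tip or fall, and leave the spool, the bottle and the black weight where they are.

Things in the scene. Friction and masses are not known exactly. Their poses are not given: they have to be found in the camera images.
- fork: Loose loading fork, 243 mm long, 140 g, flat underside: two aluminium prongs 4 mm thick, wooden handle. Origin: underside, midway between the prongs; x to the prong tips, z up. Prongs x -30 to 28 mm, each 11 wide, slot between them 26 wide, open at the tips, closed at x -30. Solid bridge 48 wide x -50 to -30, shank 16 wide to x -85, then the handle. Alone it balances near x -120, loaded near -100.
- fork_grip (a point): Grasp point, middle of the fork's handle: fork frame x -130, y 0, z 12 mm; axes as the fork's. Handle x -215 to -85 mm, 16 mm wide (y, grasp across this), z 0 to 24 mm above the underside. As it lies, it is midway between the rest's two saddles.
- concho: Loose round brass disc, 46 mm in diameter, flat below, low domed above, 8.5 mm high, about 30 g. Origin: centre of its flat underside; z up through the dome. It starts on top of the two prongs, kept by friction only, up to 4 mm off the fork's origin along the fork and 1.5 mm across.
- rest: Fixed wooden rest. Origin: on the bench, below the fork's origin when at home (within 5 mm, 0.03 rad at the start); x as the fork's. Base board 90 mm wide, 12 thick, x -218 to -54 mm. Two saddles 14 mm thick at x -72 and -200 mm, flat tops at z 60 mm, which carry the fork's underside; 72 mm clear between end lips 8 mm higher. Free below the handle between the saddles.
- anvil_top (a point): Centre of the flat top of the hand press's anvil pillar, 85 mm above the bench. Fixed steel pillar 16 mm in diameter down to 34 mm above the bench, then a foot 40 mm in diameter and the press's base plate. Round: the fork's slot may come astride it from any side but the column's. x points to the press's column.
- spool: Loose bystander: wooden thread spool 38 mm in diameter, 50 mm high, upright. Origin: centre of its underside.
- bottle: Loose bystander: blue bottle 54 mm in diameter, 100 mm high, upright. Origin: centre of its underside.
- weight: Loose bystander: flat black block 100 x 80 x 28 mm. Origin: centre of its underside.
- press: Fixed grey hand press. Origin: on the bench below the anvil pillar; x to the column. Base plate 100 mm wide, 22 thick, x -40 to 130 mm. Column 28 mm in diameter, 195 tall, at x 105 mm. Its head at the top of the column (115 to 240 mm above the bench) is swung away to the far side: all is free above the pillar.
Mind the look-alikes: they are no part of the job. Several things have the shape of the concho; the one meant has the colours described above.

How it is judged:
On the way, in this order (a step that is already met when the one before it is completed fails the run):
1. the fork is held clear of its rest with the concho lying on its prongs (contact force between fork and rest below 0.02 N and contact force between fork and the fingers above 0.5 N and contact force between concho and fork above 0.05 N and height (world z) of fork above 0.068 m), for 0.2 s.
2. the concho sits on the anvil pillar, centred, clear of the fork (distance between concho and anvil_top below 0.008 m and angle between concho's own z axis and vertical below 0.1 rad and contact force between concho and fork below 0.02 N), for 0.2 s.
At the end, for the whole second after the job is handed in: The concho rests still, dome up and flat (within 0.1 rad) on the anvil pillar, its centre within 7.5 mm of the pillar's axis; the fork lies still and level (within 0.06 rad, underside 60 mm up within 4 mm) across both saddles of its rest, let go (horizontal distance between concho and anvil_top below 0.0075 m and height (world z) of concho between 0.083 and 0.088 m and angle between concho's own z axis and vertical below 0.1 rad and linear speed of each of concho, fork below 0.02 m/s and contact force between concho and fork below 0.02 N and height (world z) of fork between 0.056 and 0.064 m and angle between fork's own z axis and vertical below 0.06 rad and contact force between fork and rest above 0.3 N); the robot touches nothing.
It fails at once if the robot touches the concho (contact force between concho and the fingers above 0.05 N or contact force between concho and the arm above 0.05 N).
It fails at once if the concho tips by more than 0.35 rad (angle between concho's own z axis and vertical above 0.35 rad).
It fails at once if the concho falls below the height of the prongs and the pillar (height (world z) of concho below 0.05 m).
It fails at once if a bystander is moved by more than 20 mm (distance of any of spool, bottle, weight from where it was at the start of the episode above 0.02 m).
It also fails if it takes over 67 s, if anything falls off the work surface, if the arm or the gripper's body presses on something with over 40 N, if the wrist force passes 120 N, or if a joint passes its speed limit or range.

ROBOT

A 7-joint arm with a two-finger parallel gripper is mounted at the origin on the work surface. World frame = base frame: x ahead of the robot, y to its left, z up, the work surface at z = 0. Lengths are in m, angles in rad, forces in N, time in s.
With the tool pointing down it reaches from about 0.4 to 0.9 m from the base axis. Payload 5.6 kg.
Tool frame: the origin (TCP) lies midway between the tips of the shut fingers; the grasp point (between the pads) lies 19 mm behind it; y points along the fingers, z is the direction in which the jaws open and shut, and the axes are right-handed (so a half turn about y gives the same grasp; the last joint's range is limited). The gripper opens to 92 mm and grips with 3 to 60 N. Pads are 20 mm wide; open, the fingers measure 128 mm over their backs; the gripper's body (75 mm by 189 mm) begins 69 mm behind the grasp point.
Start: joints at [1.119, 0.468, -0.012, 1.603, 0.006, 1.071, -0.056], TCP at [0.258, -0.596, 0.179] pointing down, gripper open.
Joint ranges: [-2.53, 2.53], [-0.31, 2.02], [-1.57, 1.55], [0.28, 2.44], [-1.29, 4.43], [0.15, 1.84], [-2.92, 2.92]. Speed limits (rad/s): [2.57, 2.57, 3.14, 3.14, 3.14, 3.14, 3.14].

INTERFACE

Orientations are given as a 3x3 rotation matrix whose columns are the frame's x, y, z axes.
In Python, from station import env, effector, solver, viewer, workorder, search_frame, tip_of gives the robot as it stands. Calls block until the motion is done:
- env.reach(position, orientation): joint-space move of the TCP to a pose.
- env.movel(position, frame=None, rate=0.15): straight line of the TCP; frame=None keeps the orientation; rate is the mean speed in m/s.
- env.goto_joints(angles): joint-space move.
- effector.release() and effector.grasp(squeeze=None): open the fingers fully, or close them until they stop; squeeze is the grip in N (None keeps the last).
- env.pause(seconds).
- solver.inverse_kinematics(position, orientation): joint angles nearest the present ones, or None.
- env.sense(): the state.
- viewer.read_camera(name): name is "scene" or "side" or "wrist"; returns (picture, depth): 420x560x3 uint8, red, green, blue; 420x560 float32, m along the optical axis (not along the pixel's ray), 0 where there is no reading.
- viewer.camera_info(name): a dict with "intrinsics" (3x3 intrinsics, pixels), "eye" and "rotation" of the camera in the world; the wrist camera has in their place "T_tool_cam" (4x4, takes a point from camera to tool coordinates, whose origin is the TCP and whose axes are the tool frame's). Camera axes: x right, y up, looking along -z (the intrinsics and any distortion apply to the point x, -y, -z); pixel columns grow to the right and rows downward; lengths in m; the calibration is good to about 2 mm. A picture is of the moment at which its call begins: read the wrist's pose just before it. camera_info takes no time and is no camera call.
A pose or a line that the arm cannot do raises env.PlanningError and nothing moves.
- workorder.finish_job(): hands the job in, once; it reports no verdict.
Trained networks look in the newest picture that a camera, given by its name, has taken for a name from the list of things; names that differ only in an ending like _2 or _b are one class to them, and where a whole thing is asked for, a point or a joint stands for the part that bears it (a point fixed in the world has none). Each returns a list of dicts, best first, with "score" (0 to 1); they miss things now and then, are a little off and sometimes report something else, mostly with a low value. They report only what shows in the picture. A call takes as long as a camera call. They do not tell look-alikes from the thing itself.
- search_frame(camera, name): "at" ([x, y, z] in m, in world coordinates, good to about 4 mm: the middle of the surface that is visible of it).
- tip_of(camera, name): "at" ([x, y, z] in m, in world coordinates, good to about 4 mm: a listed point, or the origin of a listed thing).
The state is a dict: "t": time; "joint_positions": joint angles; "joint_velocities": joint speeds; "tau": joint torques, N m; "ee_pos": TCP position; "tcp_rot": TCP orientation; "wrist_force": force on the tool from outside, world axes, zero at the start; "moment": the same for the moment, N m; "gripper_width": finger opening in m.
Only numpy, scipy, OpenCV 4.12 (cv2) and the standard library are available. Lean on these libraries where they do the work, as an engineer would, in place of code of your own. Each camera call takes 0.05 s, during which the arm holds its last target.

## Working session

There is one attempt and no reset: what is moved stays moved. The work goes in short steps, each a Python script; the robot and the scene stay as the last script left them, time stands still between calls to the robot, and variables do not carry over. Pictures are saved under pics/ and viewed, and the job is handed in when it is done.

```bash
ls; mkdir -p pics; cat > h.py <<'E'
import numpy as np, cv2
from station import env, effector, solver, viewer, workorder, search_frame, tip_of
def save(cam,name):
    p,d=viewer.read_camera(cam); cv2.imwrite(f'pics/{name}.png',p[:,:,::-1]); np.save(f'pics/{name}_d.npy',d); return p,d
def camT(cam,s=None):
    i=viewer.camera_info(cam); K=np.array(i['intrinsics'])
    if 'eye' in i: return K,np.array(i['rotation']),np.array(i['eye'])
    T=np.array(i['T_tool_cam']); R=np.array(s['tcp_rot']); p=np.array(s['ee_pos'])
    return K,R@T[:3,:3],R@T[:3,3]+p
def world(d,K,R,e):
    v,u=np.mgrid[:d.shape[0],:d.shape[1]]
    x=(u-K[0,2])/K[0,0]*d; y=(v-K[1,2])/K[1,1]*d
    return np.stack([x,-y,-d],-1)@R.T+e
E
python3 - <<'E'
from h import *
s=env.sense(); print(s['t'],s['ee_pos'],s['tcp_rot'],s['gripper_width'])
for c in ['scene','side','wrist']:
    save(c,c+'0'); i=viewer.camera_info(c); print(c,{k:np.round(v,3).tolist() if not isinstance(v,str) else v for k,v in i.items()})
    if c=='wrist': continue
    for n in ['fork','fork_grip','concho','rest','anvil_top','spool','bottle','weight','press']:
        try: print(n,[(round(r['score'],2),np.round(r['at'],3).tolist()) for r in search_frame(c,n)[:4]] if n not in('fork_grip','anvil_top') else '', [(round(r['score'],2),np.round(r['at'],3).tolist()) for r in tip_of(c,n)[:4]])
        except Exception as e: print(n,e)
print(env.sense()['t'])
E
```

```text
pics
0.0 [ 0.25805366 -0.59587111  0.1783477 ] [[-9.17614225e-01 -8.03487508e-04  3.97471369e-01]
 [-3.97472166e-01  1.57283947e-03 -9.17612883e-01]
 [ 1.12131832e-04 -9.99998440e-01 -1.76262379e-03]] 0.09213680697693571
scene {'intrinsics': [[486.055, 0.0, 277.82], [0.0, 486.055, 207.568], [0.0, 0.0, 1.0]], 'eye': [1.215, -0.104, 1.143], 'rotation': [[0.2, -0.842, 0.501], [0.98, 0.178, -0.092], [-0.012, 0.509, 0.861]]}
fork [(0.83, [0.484, -0.237, 0.065])] [(0.7, [0.566, -0.26, 0.061])]
fork_grip  [(0.77, [0.444, -0.234, 0.068])]
concho [(0.73, [0.641, -0.326, 0.005]), (0.58, [0.57, -0.26, 0.073]), (0.5, [0.596, -0.141, 0.006]), (0.48, [0.636, -0.208, 0.002])] [(0.67, [0.638, -0.328, 0.001]), (0.49, [0.569, -0.26, 0.069]), (0.46, [0.633, -0.209, -0.004])]
rest [(0.6, [0.435, -0.222, 0.016])] []
anvil_top  [(0.56, [0.624, 0.197, 0.084])]
spool [(0.62, [0.73, -0.031, 0.049])] [(0.78, [0.724, -0.028, 0.002])]
bottle [(0.67, [0.617, -0.421, 0.064]), (0.25, [0.49, -0.239, 0.061])] [(0.73, [0.607, -0.427, -0.0])]
weight [(0.63, [0.589, 0.423, 0.028])] [(0.89, [0.58, 0.43, 0.002])]
press [
[... 623 characters left out ...]
4, -0.142, -0.0]), (0.46, [0.565, -0.258, 0.065])]
rest [(0.66, [0.432, -0.25, 0.012])] [(0.59, [0.627, 0.197, 0.084])]
anvil_top  [(0.92, [0.625, 0.196, 0.084])]
spool [(0.76, [0.717, -0.036, 0.036])] [(0.63, [0.722, -0.029, -0.001])]
bottle [(0.8, [0.598, -0.442, 0.067])] [(0.77, [0.605, -0.426, 0.0])]
weight [(0.57, [0.573, 0.402, 0.028])] []
press [(0.79, [0.708, 0.205, 0.024]), (0.74, [0.717, -0.036, 0.036]), (0.15, [0.571, 0.403, 0.026])] [(0.91, [0.622, 0.199, 0.0])]
wrist {'intrinsics': [[318.598, 0.0, 280.458], [0.0, 318.598, 205.908], [0.0, 0.0, 1.0]], 'T_tool_cam': [[-0.0, -0.972, -0.235, -0.064], [-0.0, 0.235, -0.972, -0.206], [1.0, -0.0, -0.0, 0.001], [0.0, 0.0, 0.0, 1.0]]}
1.75
```

View pics/scene0.png

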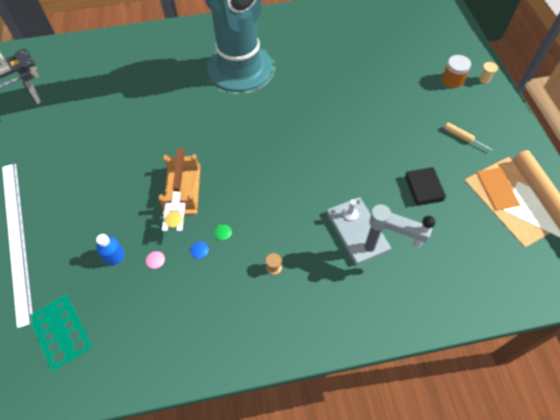

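View pics/side0.png

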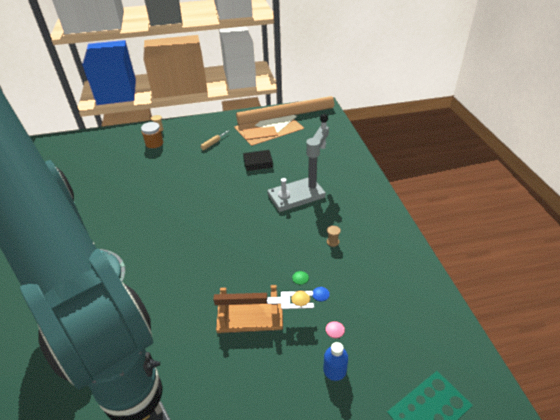

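The scene view shows the fork at about (175,190), with the yellow concho on its prongs at (174,219). The pink, blue and green look-alikes lie on the bench, and the press anvil is at (352,208). Next I'll refine the yaws and positions from depth.

```bash
python3 - <<'E'
from h import *
for c in ['scene','side']:
    d=np.load(f'pics/{c}0_d.npy'); p=cv2.imread(f'pics/{c}0.png')
    W=world(d,*camT(c)); ok=d>0
    print(c,'table z',np.median(W[...,2][ok&(abs(W[...,0]-.5)<.1)&(abs(W[...,1]-.05)<.05)]))
    hsv=cv2.cvtColor(p,cv2.COLOR_BGR2HSV)
    x,y,z=W[...,0],W[...,1],W[...,2]
    # concho yellow
    m=ok&(abs(hsv[...,0].astype(int)-25)<8)&(hsv[...,1]>150)&(hsv[...,2]>150)&(abs(x-.567)<.04)&(abs(y+.26)<.04)&(z>.055)
    P=W[m]; print('concho n',m.sum(),P.mean(0),P.min(0),P.max(0),cv2.minEnclosingCircle(P[:,:2].astype(np.float32)))
    # handle: high points above 0.074
    m=ok&(z>.075)&(z<.095)&(x>.33)&(x<.5)&(abs(y+.235)<.05)
    P=W[m]; print('handle',m.sum(),P.mean(0),P.min(0),P.max(0)); v=np.linalg.svd(P[:,:2]-P[:,:2].mean(0),full_matrices=False)[2][0]; print('yaw',np.arctan(v[1]/v[0]))
    # base plate
    m=ok&(z>.017)&(z<.027)&(abs(x-.68)<.15)&(abs(y-.21)<.12)
    r=cv2.minAreaRect(W[m][:,:2].astype(np.float32)); print('plate',m.sum(),r)
    m=ok&(z>.08)&(z<.09)&(np.hypot(x-.625,y-.197)<.02); P=W[m]; print('anvil',m.sum(),P.mean(0),P.min(0),P.max(0))
    m=ok&(z>.06)&(z<.18)&(np.hypot(x-.727,y-.21)<.05); P=W[m]; print('column',m.sum(),P.mean(0),P.min(0),P.max(0))
    m=ok&(z>.006)&(z<.018)&(abs(x-.435)<.12)&(abs(y+.235)<.08); print('base',cv2.minAreaRect(W[m][:,:2].astype(np.float32)))
    m=ok&(z>.062)&(z<.072)&(abs(x-.435)<.12)&(abs(y+.235)<.06); print('lips',W[m].min(0),W[m].max(0))
E
```

```text
scene table z 0.0014938131836268465
concho n 4 [ 0.56932881 -0.27029692  0.07361061] [ 0.56033207 -0.27183925  0.07252946] [ 0.57619637 -0.26793895  0.07513357] ((0.5682642459869385, -0.26889657974243164), 0.008089755661785603)
handle 291 [ 0.42578454 -0.22905364  0.08478449] [ 0.35527615 -0.24941919  0.07555425] [ 0.48824772 -0.20839637  0.09257519]
yaw -0.20307093089429284
plate 1616 ((0.6668578386306763, 0.20587539672851562), (0.17115801572799683, 0.10145788639783859), 11.974488258361816)
anvil 31 [0.62380369 0.19646003 0.08543205] [0.61566663 0.19031651 0.08019271] [0.63332512 0.20434497 0.08925082]
column 326 [0.73796126 0.21470987 0.13016807] [0.71379686 0.19755752 0.06003915] [0.76181601 0.24552818 0.17994147]
base ((0.4341621696949005, -0.2355196624994278), (0.23560607433319092, 0.15591788291931152), 0.08486978709697723)
lips [ 0.35798707 -0.28823484  0.06211526] [ 0.55449833 -0.17938503  0.07199938]
side table z 0.00011690056218616185
concho n 8 [ 0.56343921 -0.2737616   0.06833012] [ 0.5510217  -0.27640119  0.0660246 ] [ 0.57788632 -0.26957312  0.0743648 ] ((0.5644540190696716, -0.2723580598831177), 0.013630402274429798)
handle 392 [ 0.42503303 -0.23032888  0.08285409] [ 0.35959973 -0.24989747  0.075082  ] [ 0.48885557 -0.20730038  0.09004753]
yaw -0.2033715899072957
plate 828 ((0.6693028211593628, 0.2049124836921692), (0.1697818636894226, 0.10740374773740768), 12.084446907043457)
anvil 20 [0.62533032 0.19503404 0.08519048] [0.61848073 0.18906576 0.08025239] [0.63190158 0.20355693 0.08825911]
column 301 [0.72581491 0.20925149 0.12689003] [0.7068346  0.1951961  0.06011072] [0.76294265 0.24426845 0.17993377]
base ((0.4405316710472107, -0.24157461524009705), (0.07909014075994492, 0.16481168568134308), 79.41355895996094)
lips [ 0.35997094 -0.28768724  0.0620167 ] [ 0.55493909 -0.17988696  0.0719335 ]
```

```bash
cat >> h.py <<'E'
def toolR(yaw): # tool x along fork x, y down
    c,s=np.cos(yaw),np.sin(yaw); x=np.array([c,s,0]); y=np.array([0,0,-1.]); return np.stack([x,y,np.cross(x,y)],1)
E
python3 - <<'E'
from h import *
R=toolR(-0.203)
q=solver.inverse_kinematics([0.465,-0.2375,0.17],R); print(q)
env.reach([0.465,-0.2375,0.17],R)
s=env.sense(); print(s['t'],s['ee_pos'],s['wrist_force'])
np.savez('pics/w1s.npz',ee_pos=s['ee_pos'],tcp_rot=s['tcp_rot'])
save('wrist','w1')
for n in ['fork','fork_grip','concho']:
    print(n,[(round(r['score'],2),np.round(r['at'],4).tolist()) for r in tip_of('wrist',n)[:4]])
E
```

```text
[ 0.94623429  0.34339999 -0.64832527  1.89046376  0.24604482  0.9876149
  1.55698804]
3.2833 [ 0.46475609 -0.23860593  0.16999389] [-0.35303502 -0.86680088 -0.04694459]
fork []
fork_grip [(0.56, [0.4414, -0.2361, 0.072])]
concho [(0.65, [0.5668, -0.2569, 0.0648]), (0.62, [0.6405, -0.3252, -0.0028]), (0.58, [0.5972, -0.139, -0.0031])]
```

View pics/w1.png

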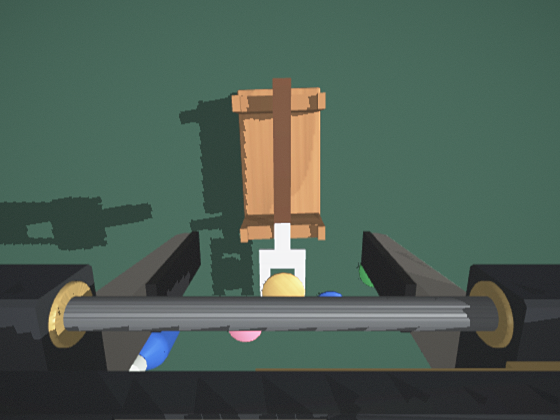

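The wrist view shows the handle (282,150) and the fork's slot. The gripper's bar half hides the concho at (284,285). Turning the tool half a turn should put the concho in clear view.

```bash
python3 - <<'E'
from h import *
R=toolR(-0.203+np.pi)
p=[0.445,-0.2335,0.17]
print(solver.inverse_kinematics(p,R))
env.reach(p,R)
a=np.array([0.6245,0.196])-.13*np.array([.979,-.202]); print(solver.inverse_kinematics([*a,0.12],R))
s=env.sense(); print(s['t'],s['ee_pos'],s['tcp_rot'])
np.savez('pics/w2s.npz',ee_pos=s['ee_pos'],tcp_rot=s['tcp_rot'])
save('wrist','w2')
for n in ['fork','fork_grip','concho']:
    print(n,[(round(r['score'],2),np.round(r['at'],4).tolist()) for r in tip_of('wrist',n)[:4]])
E
```

```text
[ 0.53399763  0.23815161 -0.13521004  1.96052779  0.03923455  0.9453721
 -1.39421421]
[-0.11096477  0.41127129 -0.45938489  1.89174572  0.23008399  0.89028223
 -2.4567899 ]
5.9833 [ 0.44502493 -0.2334873   0.16998877] [[-9.79551090e-01 -1.47779494e-05 -2.01195581e-01]
 [ 2.01195581e-01  6.35109670e-06 -9.79551090e-01]
 [ 1.57535690e-05 -1.00000000e+00 -3.24796560e-06]]
fork []
fork_grip [(0.82, [0.4395, -0.2357, 0.0709])]
concho [(0.85, [0.6322, -0.2044, 0.0002]), (0.74, [0.5667, -0.2559, 0.0623]), (0.63, [0.5935, -0.1392, -0.0032])]
```

View pics/w2.png

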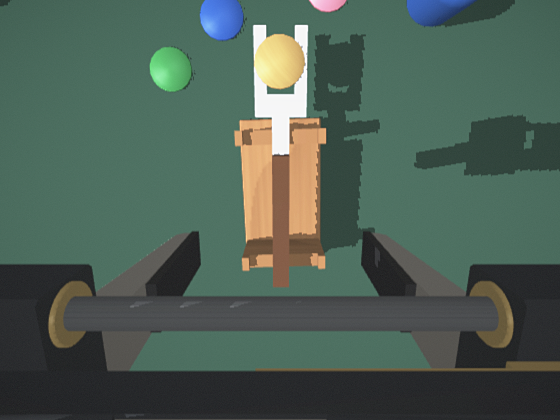

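The concho at (279,61), the prongs and the whole handle are all in clear view. Measuring them now.

```bash
cat >> h.py <<'E'
def px2plane(u,v,z,K,R,e):
    r=R@np.array([(u-K[0,2])/K[0,0],-(v-K[1,2])/K[1,1],-1.]); return e+r*(z-e[2])/r[2]
E
cat > meas.py <<'E'
from h import *
def measure(p,d,s,zf,approx=None):
    """zf: fork underside z"""
    K,R,e=camT('wrist',s); hsv=cv2.cvtColor(p,cv2.COLOR_RGB2HSV).astype(int)
    W=world(d,K,R,e); ok=d>0
    tb=np.array(s['ee_pos']); fx=-np.array(s['tcp_rot'])[:,0]; fy=np.array([-fx[1],fx[0],0])
    L=(W-tb); lx=L@fx; ly=L@fy
    near=ok&(abs(lx-.125)<.06)&(abs(ly)<.045)&(abs(W[...,2]-zf-.006)<.03)
    mc=near&(hsv[...,0]>14)&(hsv[...,0]<32)&(hsv[...,1]>80)&(hsv[...,2]>110)
    n,lab,st,_=cv2.connectedComponentsWithStats(mc.astype(np.uint8)); k=1+np.argmax(st[1:,4]); 
    cnt=max(cv2.findContours((lab==k).astype(np.uint8),0,2)[0],key=len)
    (u,v),ax,_=cv2.fitEllipse(cnt)
    c=px2plane(u,v,zf+.004+.002,K,R,e); print('concho px',u,v,ax,'world',c.round(4),'diam mm',np.array(ax)/K[0,0]*np.median(d[lab==k])*1e3,'z med',np.median(W[...,2][lab==k]))
    mw=near&(hsv[...,1]<60)&(hsv[...,2]>140)
    P=np.array([px2plane(uu,vv,zf+.004,K,R,e) for vv,uu in np.argwhere(mw)])
    print('white z med',np.median(W[...,2][mw]))
    A=(P-tb)@np.stack([fx,fy],1); print('white along',A[:,0].min(),A[:,0].max(),'across',A[:,1].min(),A[:,1].max())
    # prong edges vs along: fit mid line from prong tips and bridge
    xs=[];ys=[]
    for b in np.arange(A[:,0].min(),A[:,0].max(),.002):
        q=A[(A[:,0]>=b)&(A[:,0]<b+.002)]
        if len(q)>4 and np.ptp(q[:,1])>.04: xs.append(b+.001); ys.append((q[:,1].min()+q[:,1].max())/2)
    f=np.polyfit(xs,ys,1); print('mid slope',f, 'tip mid at lx')
    # handle+shank yaw
    lz=W[...,2]
    mh=ok&(lz>zf+.014)&(lz<zf+.034)&(lx<.035)&(lx>-.07)&(abs(ly)<.02)&(hsv[...,2]<150)&((hsv[...,0]<14)|(hsv[...,0]>170))
    H=np.array([px2plane(uu,vv,zf+.024,K,R,e) for vv,uu in np.argwhere(mh)]); A2=(H-tb)@np.stack([fx,fy],1)
    xs=[];ys=[];ws=[]
    for b in np.arange(-.06,.035,.003):
        q=A2[(A2[:,0]>=b)&(A2[:,0]<b+.003)]
        if len(q)>4: xs.append(b);ys.append((q[:,1].min()+q[:,1].max())/2);ws.append(np.ptp(q[:,1]))
    if len(xs)>3: g=np.polyfit(xs,ys,1); print('handle slope',g,'w',np.median(ws),'front',A2[:,0].max(),'z',np.median(lz[mh]))
    tip=A[:,0].max(); yaw=np.arctan2(fx[1],fx[0]); 
    print('yaw tool',yaw,'fork origin (tip-28) local',tip-.028,np.polyval(f,tip-.028),'world',(tb+fx*(tip-.028)+fy*np.polyval(f,tip-.028))[:2])
    print('concho local',(c-tb)@fx,(c-tb)@fy)
    return c
E
python3 - <<'E'
from meas import *
s=dict(np.load('pics/w2s.npz')); p=cv2.imread('pics/w2.png')[:,:,::-1].copy(); d=np.load('pics/w2_d.npy')
measure(p,d,s,.06)
E
```

```text
concho px 280.6071472167969 60.08235549926758 (45.30708694458008, 54.90632247924805) world [ 0.5671 -0.2601  0.066 ] diam mm [40.10781368 48.60547655] z med 0.07030051704288492
white z med 0.06400050044519956
white along 0.06552805565388872 0.15403704992801212 across -0.02512482692147258 0.022975767772040946
mid slope [ 6.61751638e-05 -1.10008731e-03] tip mid at lx
handle slope [ 0.0034542  -0.00131326] w 0.014331390617559104 front 0.03448341663636052 z 0.08407970719116575
yaw tool -0.2025783074257469 fork origin (tip-28) local 0.12603704992801212 -0.0010917467844420697 world [ 0.568265   -0.25991482]
concho local 0.1248922912631248 -0.0014827712264999992
```

```bash
python3 - <<'E'
from meas import *
g=[0.4409,-0.2339]
env.movel([*g,0.10],rate=0.12)
env.movel([*g,0.053],rate=0.05)
s=env.sense(); print(s['t'],s['ee_pos'],s['wrist_force'])
effector.grasp(40)
s=env.sense(); print(s['t'],s['ee_pos'],s['wrist_force'],s['gripper_width'])
env.movel([*g,0.063],rate=0.03)
env.movel([*g,0.133],rate=0.06)
env.pause(.3)
s=env.sense(); print(s['t'],s['ee_pos'],s['wrist_force'],s['moment'],s['gripper_width'])
np.savez('pics/w3s.npz',ee_pos=s['ee_pos'],tcp_rot=s['tcp_rot'])
p,d=save('wrist','w3'); save('side','side3')
measure(p,d,s,.14)
E
```

```text
8.0083 [ 0.44114861 -0.23399582  0.05324023] [0.39817849 0.23810869 0.03446066]
9.3583 [ 0.4409103  -0.23391324  0.05299806] [-0.33426896  0.12350042  0.25815188] 0.00031176893601935895
11.4583 [ 0.44078351 -0.23384754  0.1328137 ] [-0.08411086 -0.53789419  0.73280998] [-0.00703169  0.02881345  0.0111407 ] 0.0003220853563857352Traceback (most recent call last):
  File "<stdin>", line 14, in <module>
  File "meas.py", line 10, in measure
    n,lab,st,_=cv2.connectedComponentsWithStats(mc.astype(np.uint8)); k=1+np.argmax(st[1:,4]);
                                                                          ~~~~~~~~~^^^^^^^^^^
    return _wrapfunc(a, 'argmax', axis=axis, out=out, **kwds)
    return bound(*args, **kwds)
ValueError: attempt to get argmax of an empty sequence
```

View pics/w3.png

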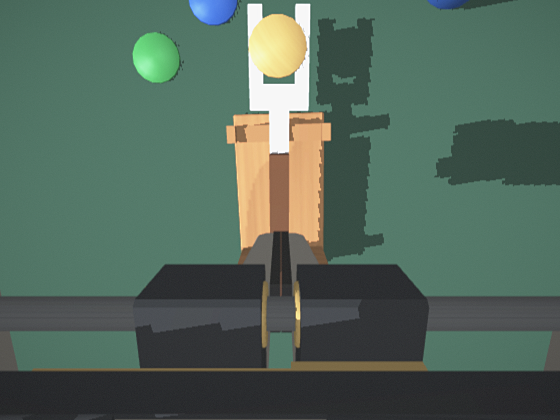

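View pics/side3.png

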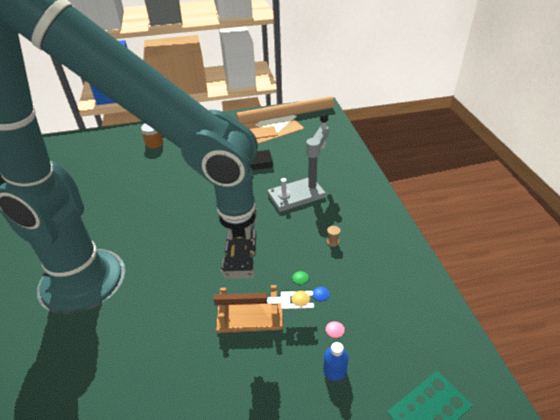

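The fork and concho have not moved: the concho is still on the prongs at (277,45). The gripper closed on nothing (0.3 mm), so I need to know why before trying again.

```bash
python3 - <<'E'
from meas import *
s=env.sense(); print(s['t'],s['ee_pos'],s['tcp_rot'])
for c in ['side','scene','wrist']:
    K,R,e=camT(c,s)
    for nm,P in [('tcp',s['ee_pos']),('grasp',np.array(s['ee_pos'])+[0,0,.019]),('body',np.array(s['ee_pos'])+[0,0,.088]),('handle',[.441,-.234,.084])]:
        q=R.T@(np.array(P)-e); print(c,nm,K[0,2]+K[0,0]*q[0]/-q[2], K[1,2]-K[1,1]*q[1]/-q[2],-q[2])
d=np.load('pics/w3_d.npy'); W=world(d,*camT('wrist',s))
for v in (170,200,225,235,240,250,260,280): print(v,[(W[v,u]*1e3).round().tolist() for u in (268,281,294)])
d=np.load('pics/side3_d.npy'); W=world(d,*camT('side'))
print(W[270,238],W[265,250],W[297,240])
d=np.load('pics/w2_d.npy');W=world(d,*camT('wrist',dict(np.load('pics/w2s.npz'))))
print(W[100,280],W[200,280],W[250,281], W[180,260],W[240,190],W[240,370],W[280,190])
save('scene','sc3')
E
```

```text
11.5583 [ 0.44086409 -0.23388768  0.13290642] [[-9.79464459e-01 -1.43046778e-04 -2.01616849e-01]
 [ 2.01616840e-01  7.35171661e-05 -9.79464468e-01]
 [ 1.54931536e-04 -9.99999987e-01 -4.31668120e-05]]
side tcp 244.85278198642445 283.62029558693877 1.0395392108091301
side grasp 244.1571420629722 278.46623642568375 1.026611875126884
side body 241.47647321751666 258.60491829913775 0.9796652350176739
side handle 246.62843703170813 296.34113567853746 1.0727551317235744
scene tcp 172.59198640498198 162.77065298591856 1.244701581986089
scene grasp 171.10120365519668 158.3483635952958 1.228347184598531
scene body 165.33649538016886 141.24781138648962 1.168954899348979
scene handle 176.21750536233145 173.68539679887044 1.2867198132167499
wrist tcp 278.50323121221174 227.53970827622726 0.2149370018006226
wrist grasp 278.33787199124833 236.81193251340457 0.19646883303593432
wrist body 277.34040144920607 292.743319235645 0.12940022015364525
wrist handle 278.92195387226 209.49144704317024 0.2624379372191427
170 [[466.0, -227.0, 11.0], [472.0, -242.0, 83.0], [461.0, -254.0, 12.0]]
200 [[435.0, -221
[... 195 characters left out ...]
4.0, 175.0]]
240 [[451.0, -231.0, 183.0], [450.0, -237.0, 185.0], [448.0, -244.0, 184.0]]
250 [[451.0, -231.0, 198.0], [450.0, -237.0, 199.0], [448.0, -243.0, 198.0]]
260 [[451.0, -232.0, 211.0], [450.0, -237.0, 210.0], [449.0, -243.0, 210.0]]
280 [[451.0, -233.0, 229.0], [445.0, -236.0, 219.0], [449.0, -242.0, 230.0]]
[ 0.42684633 -0.32651621  0.29108352] [ 0.4512151  -0.32814274  0.30110161] [ 0.42495789 -0.2322387   0.08411652]
[ 0.53385382 -0.25268504  0.06372757] [ 0.44475271 -0.2343954   0.08390626] [ 0.39509361 -0.22519178  0.08234673] [ 0.45698475 -0.21341342  0.01296108] [ 0.46352754 -0.1915925   0.22190174] [ 0.44450366 -0.28167493  0.22045829] [ 0.4446378  -0.18807966  0.22783859]
```

View pics/sc3.png

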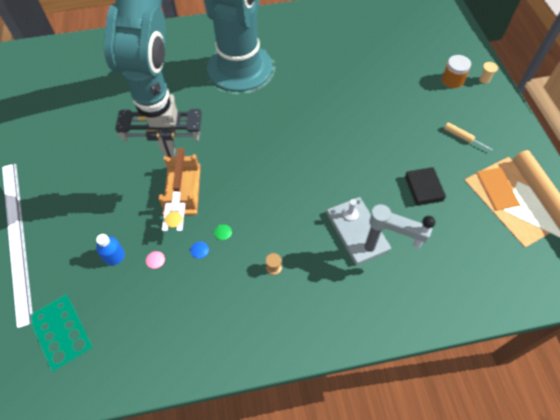

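```bash
python3 - <<'E'
from meas import *
s=dict(np.load('pics/w3s.npz'))
d=np.load('pics/w3_d.npy'); W=world(d,*camT('wrist',s))
for v in range(222,240,1): print(v,[(W[v,u]*1e3).round().tolist() for u in (272,276,281,286,290)])
K,R,e=camT('scene'); d2=viewer.read_camera('scene')[1]
W2=world(d2,K,R,e)
m=(d2>0)&(np.hypot(W2[...,0]-.441,W2[...,1]+.234)<.03)&(W2[...,2]>.1)
P=W2[m]; print(m.sum(), P[np.argsort(P[:,2])[:15]].round(3))
rr,cc=np.nonzero(m); print(rr.min(),rr.max(),cc.min(),cc.max())
p=cv2.imread('pics/sc3.png')[100:220,110:230]; cv2.imwrite('pics/sc3c.png',cv2.resize(p,None,fx=5,fy=5,interpolation=2))
p=cv2.imread('pics/side3.png')[200:320,190:310]; cv2.imwrite('pics/side3c.png',cv2.resize(p,None,fx=5,fy=5,interpolation=2))
p=cv2.imread('pics/w3.png')[190:290,220:340]; cv2.imwrite('pics/w3c.png',cv2.resize(p,None,fx=5,fy=5,interpolation=2))
E
```

```text
222 [[432.0, -226.0, 84.0], [431.0, -229.0, 85.0], [430.0, -233.0, 83.0], [430.0, -238.0, 85.0], [407.0, -239.0, 11.0]]
223 [[431.0, -226.0, 84.0], [430.0, -229.0, 84.0], [429.0, -233.0, 84.0], [428.0, -237.0, 83.0], [406.0, -238.0, 11.0]]
224 [[430.0, -226.0, 86.0], [429.0, -229.0, 84.0], [429.0, -233.0, 86.0], [428.0, -237.0, 84.0], [405.0, -238.0, 11.0]]
225 [[429.0, -226.0, 84.0], [428.0, -229.0, 83.0], [427.0, -233.0, 83.0], [427.0, -237.0, 84.0], [404.0, -238.0, 13.0]]
226 [[428.0, -225.0, 83.0], [427.0, -229.0, 83.0], [426.0, -233.0, 83.0], [426.0, -237.0, 84.0], [402.0, -238.0, 11.0]]
227 [[427.0, -225.0, 84.0], [426.0, -228.0, 83.0], [426.0, -233.0, 84.0], [425.0, -237.0, 84.0], [402.0, -238.0, 13.0]]
228 [[427.0, -225.0, 85.0], [426.0, -228.0, 84.0], [425.0, -232.0, 84.0], [424.0, -236.0, 83.0], [401.0, -237.0, 13.0]]
229 [[426.0, -225.0, 84.0], [425.0, -228.0, 85.0], [424.0, -232.0, 84.0], [424.0, -236.0, 85.0], [399.0, -237.0, 11.0]]
230 [[425.0, -225.0, 85.0], [424.0, -228.0, 84.0], [423.0, -232.0, 84.0], [422.0, -236.0, 84.0], [398.0, -237.0, 11.0]]
231 [[424.0, -224.0,
[... 782 characters left out ...]
450.0, -237.0, 179.0], [449.0, -240.0, 179.0], [448.0, -242.0, 178.0]]
238 [[450.0, -233.0, 179.0], [450.0, -235.0, 181.0], [450.0, -237.0, 182.0], [449.0, -240.0, 181.0], [448.0, -242.0, 179.0]]
239 [[450.0, -233.0, 180.0], [450.0, -235.0, 183.0], [450.0, -237.0, 182.0], [449.0, -240.0, 183.0], [448.0, -242.0, 181.0]]
1767 [[ 0.445 -0.241  0.17 ]
 [ 0.446 -0.243  0.171]
 [ 0.449 -0.231  0.172]
 [ 0.449 -0.236  0.173]
 [ 0.452 -0.226  0.174]
 [ 0.444 -0.247  0.174]
 [ 0.451 -0.233  0.174]
 [ 0.449 -0.245  0.175]
 [ 0.45  -0.225  0.175]
 [ 0.444 -0.222  0.175]
 [ 0.452 -0.228  0.175]
 [ 0.447 -0.223  0.175]
 [ 0.451 -0.238  0.176]
 [ 0.45  -0.228  0.176]
 [ 0.447 -0.242  0.177]]
3 156 111 175
```

View pics/sc3c.png

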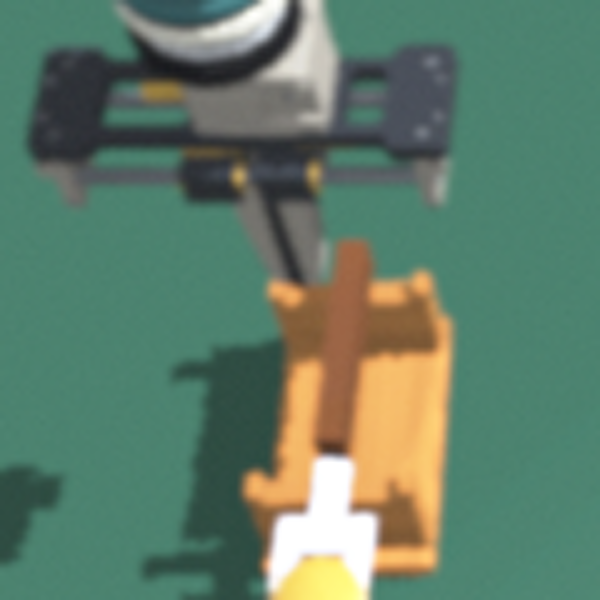

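View pics/w3c.png

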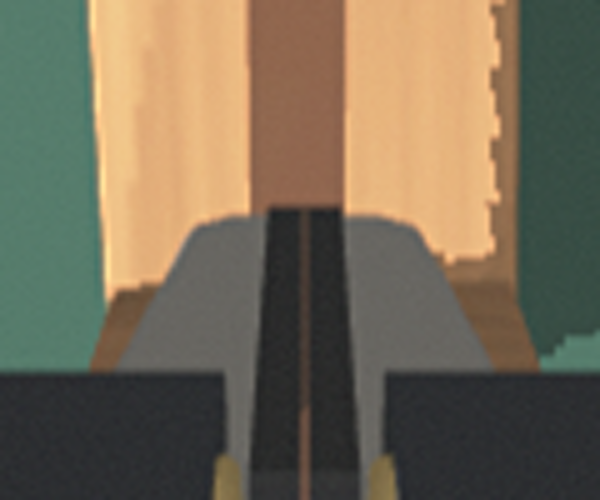

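The view shows the cause. The real fingertips are at z≈0.170 while the reported TCP is 0.133. The wrist and scene cameras agree on this, so the fingers end 37 mm short of the stated TCP along the tool axis. The lateral error is about 1 mm or less. I'll allow for the 37 mm and grasp again.

```bash
python3 - <<'E'
from meas import *
g=[0.4409,-0.2339]; OFF=.037
effector.release()
env.movel([*g,0.060],rate=0.1)
env.movel([*g,0.053-OFF],rate=0.05)
s=env.sense(); print(s['t'],s['ee_pos'],s['wrist_force'])
effector.grasp(40)
s=env.sense(); print(s['t'],s['ee_pos'],s['wrist_force'],s['gripper_width'])
np.savez('pics/w4s.npz',ee_pos=s['ee_pos'],tcp_rot=s['tcp_rot'])
p,d=save('wrist','w4'); save('scene','sc4')
measure(p,d,s,.06)
E
```

```text
14.95 [ 0.44115413 -0.23403029  0.01621537] [0.76593578 0.32321194 0.13957245]
16.0833 [ 0.44090309 -0.23378476  0.01598004] [-0.33008617  1.03375396  0.95538466] 0.015828797155901946
concho px 280.5866394042969 -2.6705970764160156 (74.65693664550781, 90.258056640625) world [ 0.5583 -0.2593  0.066 ] diam mm [32.06425432 38.76474729] z med 0.06907787309323335
white z med 0.06401712320792374
white along 0.06509373171887815 0.11979439897984678 across -0.025162258141746847 0.022864300248563858
mid slope [-0.0003327  -0.00109113] tip mid at lx
handle slope [ 0.00371276 -0.00107237] w 0.01578977277847669 front 0.035035148010321954 z 0.08408291589079427
yaw tool -0.20295147894675097 fork origin (tip-28) local 0.09179439897984679 -0.0011216681506859118 world [ 0.53058741 -0.25338559]
concho local 0.12011324204629803 -0.001313519776709197
```

View pics/w4.png

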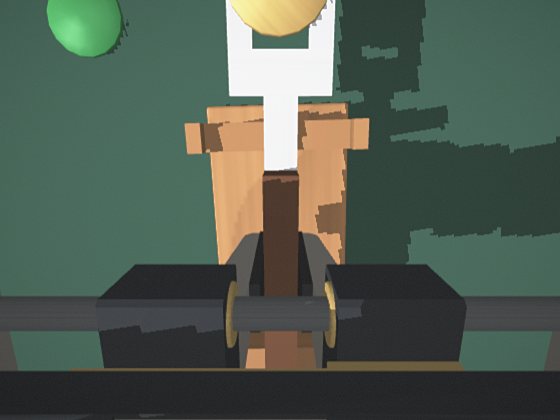

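View pics/sc4.png

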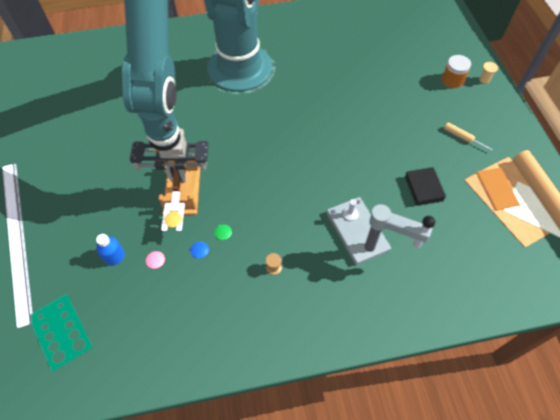

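The handle is now held at 15.8 mm and the concho is undisturbed at (280,5). Lifting slowly and checking.

```bash
python3 - <<'E'
from meas import *
g=[0.4409,-0.2339]
env.movel([*g,0.030],rate=0.02)
env.movel([*g,0.086],rate=0.06)
env.pause(.3)
s=env.sense(); print(s['t'],s['ee_pos'],s['wrist_force'],s['moment'],s['gripper_width'])
np.savez('pics/w5s.npz',ee_pos=s['ee_pos'],tcp_rot=s['tcp_rot'])
p,d=save('wrist','w5'); save('side','side5'); save('scene','sc5')
K,R,e=camT('wrist',s); W=world(d,K,R,e); 
# height along fork top: handle, shank, bridge
for v in (5,20,60,80,110,130,150,180,200,220): print(v,(W[v,270]*1e3).round(1),(W[v,240]*1e3).round(1),(W[v,322]*1e3).round(1))
E
```

```text
18.4167 [ 0.44077416 -0.23380652  0.08575666] [-0.06623389 -0.30749766 -1.83562443] [ 0.07486673 -0.00853801  0.00792827] 0.015793925186986992
5 [ 554.6 -254.   140.4] [ 558.2 -241.5  137.4] [ 551.4 -276.3  136.4]
20 [ 549.2 -252.8  139.8] [ 553.6 -239.9  134.1] [ 546.5 -275.8  133.3]
60 [ 535.  -249.6  133.3] [ 537.6 -236.1  133.8] [ 530.1 -272.9  134. ]
80 [ 526.5 -247.8  133.9] [ 529.2 -234.2  134.3] [ 521.5 -271.3  134.6]
110 [ 513.4 -245.   134. ] [ 5.267e+02 -2.166e+02 -1.000e-01] [ 511.9 -285.3   13.1]
130 [ 504.4 -243.1  135.1] [ 508.9 -220.    59.7] [ 497.2 -276.9   58.7]
150 [ 495.2 -241.1  135. ] [ 493.5 -210.3   11.8] [ 479.2 -279.8   11.9]
180 [ 483.6 -239.3  153.4] [ 468.  -204.3   12. ] [ 453.5 -275.2   12.7]
200 [ 475.  -237.4  154.2] [ 450.6 -200.3   13.2] [ 435.5 -272.2   11.6]
220 [ 466.2 -235.6  154.7] [ 432.3 -195.9   12.4] [ 417.4 -268.9   12.7]
```

View pics/w5.png

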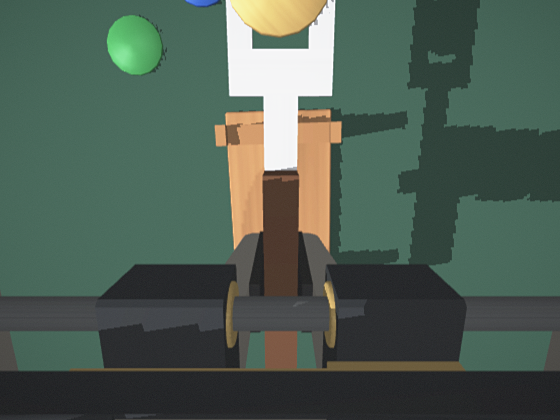

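View pics/side5.png

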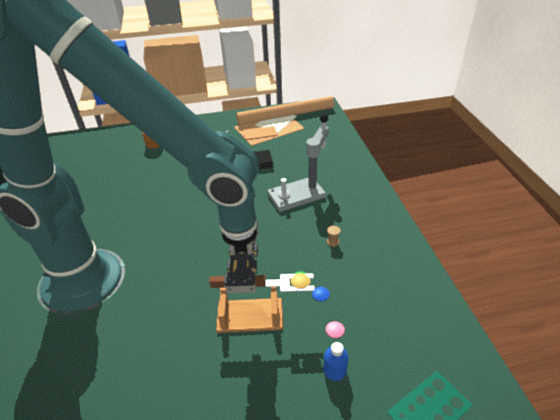

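The fork hangs level with the concho at (279,5) in the wrist view, clear of the rest. Carrying it straight across at constant yaw.

```bash
python3 - <<'E'
from meas import *
t=[0.4982,0.2220]
env.movel([*t,0.086],rate=0.08)
env.movel([*t,0.052],rate=0.04)
env.pause(.2)
s=env.sense(); print(s['t'],s['ee_pos'],s['tcp_rot'][:,0],s['gripper_width'],s['wrist_force'])
np.savez('pics/w6s.npz',ee_pos=s['ee_pos'],tcp_rot=s['tcp_rot'])
save('wrist','w6')
for c in ['side','scene']:
    save(c,c+'6')
    print([(round(r['score'],2),np.round(r['at'],4).tolist()) for r in tip_of(c,'concho')[:4]])
    print([(round(r['score'],2),np.round(r['at'],4).tolist()) for r in tip_of(c,'anvil_top')[:2]])
a=cv2.imread('pics/side6.png')[140:240,220:350]; b=cv2.imread('pics/scene6.png')[160:260,290:420]
cv2.imwrite('pics/c6.png',np.vstack([cv2.resize(x,None,fx=3,fy=3,interpolation=2) for x in (a,b)]))
E
```

```text
25.6583 [0.49841209 0.22208946 0.05229873] [-9.79472106e-01  2.01579127e-01 -5.00212334e-04] 0.01553106633193196 [-0.97187409  0.64691633 -1.00466612]
[(0.7, [0.6325, -0.2112, -0.0038]), (0.7, [0.5931, -0.1426, 0.0]), (0.58, [0.6373, -0.3266, -0.0018])]
[(0.94, [0.6238, 0.1989, 0.0878])]
[(0.68, [0.6414, -0.3248, -0.0048]), (0.62, [0.6331, -0.2092, -0.0027]), (0.59, [0.5952, -0.1423, -0.0014]), (0.47, [0.6264, 0.1957, 0.1005])]
[(0.7, [0.6216, 0.198, 0.0859])]
```

View pics/c6.png

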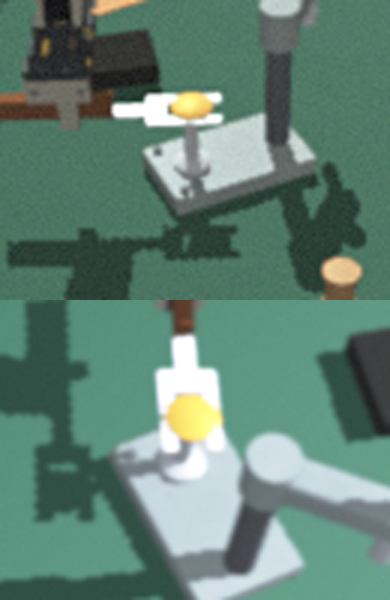

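View pics/w6.png

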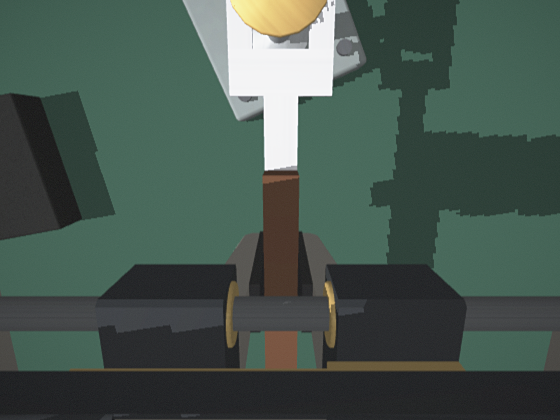

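The concho sits above the pillar in both views: crops (190,105) for side and (193,417) for scene. Now a same-camera comparison of concho and pillar.

```bash
cat > cc.py <<'E'
from h import *
def cmeas(c,img,d,zmid,ctr=(.625,.197)):
    K,R,e=camT(c); hsv=cv2.cvtColor(cv2.imread(img),cv2.COLOR_BGR2HSV).astype(int); W=world(d,K,R,e)
    m=(hsv[...,0]>15)&(hsv[...,0]<35)&(hsv[...,1]>110)&(np.hypot(W[...,0]-ctr[0],W[...,1]-ctr[1])<.045)&(W[...,2]>zmid-.03)
    v,u=np.nonzero(m); P=np.array([px2plane(a,b,zmid,K,R,e) for a,b in zip(u,v)])
    cnt=max(cv2.findContours(m.astype(np.uint8),0,2)[0],key=len); (eu,ev),ax,_=cv2.fitEllipse(cnt)
    print(c,m.sum(),'mean',P.mean(0).round(4),'ellipse',px2plane(eu,ev,zmid,K,R,e).round(4),ax,'zmed',np.median(W[...,2][m]),'3d mean',W[m].mean(0).round(4))
E
python3 - <<'E'
from cc import *
for c in ['side','scene']: 
    cmeas(c,f'pics/{c}6.png',np.load(f'pics/{c}6_d.npy'),.104)
    cmeas(c,f'pics/{c}0.png',np.load(f'pics/{c}0_d.npy'),.068,(.567,-.26))
    # anvil top from initial images: bright pixels
    d=np.load(f'pics/{c}0_d.npy'); K,R,e=camT(c)
    q=R.T@(np.array([.6245,.196,.085])-e); u=K[0,2]+K[0,0]*q[0]/-q[2]; v=K[1,2]-K[1,1]*q[1]/-q[2]; print(c,'predicted anvil px',u,v)
a=cv2.imread('pics/side0.png')[165:205,265:305]; b=cv2.imread('pics/scene0.png')[190:230,330:370]
cv2.imwrite('pics/anv.png',np.hstack([cv2.resize(x,None,fx=10,fy=10,interpolation=0) for x in (a,b)]))
E
```

```text
side 75 mean [0.6279 0.1956 0.104 ] ellipse [0.6287 0.1958 0.104 ] (8.125191688537598, 13.205567359924316) zmed 0.10574510412870164 3d mean [0.6273 0.1927 0.1062]
side 180 mean [ 0.5702 -0.2588  0.068 ] ellipse [ 0.5707 -0.2578  0.068 ] (13.753788948059082, 17.791406631469727) zmed 0.07002285461651808 3d mean [ 0.5698 -0.2603  0.07  ]
side predicted anvil px 282.68390131016764 179.80486945457687
scene 160 mean [0.624  0.1948 0.104 ] ellipse [0.6236 0.1962 0.104 ] (13.748919486999512, 15.423709869384766) zmed 0.10731249715778224 3d mean [0.626  0.1937 0.1076]
scene 172 mean [ 0.5671 -0.258   0.068 ] ellipse [ 0.5664 -0.2582  0.068 ] (13.69295883178711, 15.250256538391113) zmed 0.07229989499428624 3d mean [ 0.5696 -0.2574  0.0722]
scene predicted anvil px 352.2995254094359 202.73472590628825
```

View pics/anv.png

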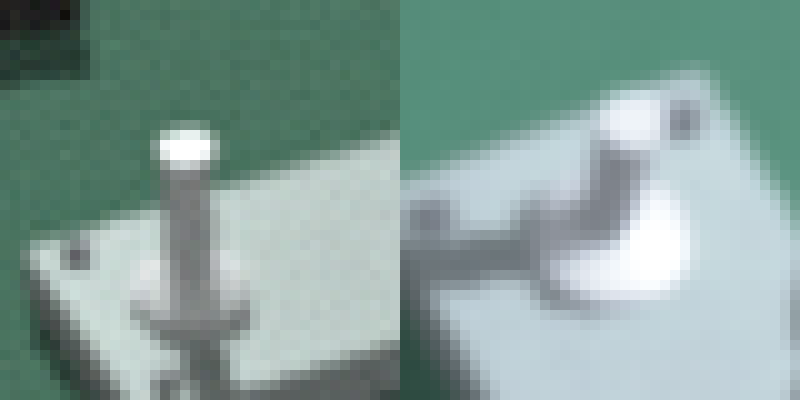

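```bash
python3 - <<'E'
from cc import *
for c,(u0,v0) in {'side':(265,165),'scene':(330,190)}.items():
    K,R,e=camT(c); g=cv2.cvtColor(cv2.imread(f'pics/{c}0.png'),cv2.COLOR_BGR2GRAY).astype(float)
    hs=cv2.cvtColor(cv2.imread(f'pics/{c}0.png'),cv2.COLOR_BGR2HSV)
    r=slice(175,184) if c=='side' else slice(197,206); k=slice(278,289) if c=='side' else slice(347,358)
    w=g[r,k]; print(w.astype(int))
    w=np.clip(w-(190 if c=='side' else 222),0,None); vv,uu=np.mgrid[r,k]
    u=(w*uu).sum()/w.sum(); v=(w*vv).sum()/w.sum(); print(c,u,v,px2plane(u,v,.085,K,R,e))
E
```

```text
[[103 102 104 101  98 101 103 102 103 101 101]
 [103  98  98  99  95  95  99  97  98 101  95]
 [104  99 101 109 127 138 139 123  98  95 100]
 [ 97  97 114 180 217 238 238 203 136 101 102]
 [101 101 145 248 255 255 255 255 173 108 101]
 [ 99  96 132 226 255 255 255 242 157 108 100]
 [106  96 108 149 198 211 196 157 118  95  98]
 [102  98  99 112 131 133 128 111 103  96 105]
 [ 94  99 102 106 121 116 118 117 128 136 153]]
side 283.11787564766837 179.28108808290156 [0.62643284 0.19833596 0.085     ]
[[123 123 124 125 126 125 127 129 135 147 158]
 [124 123 124 130 141 151 158 163 170 180 190]
 [124 125 134 156 184 202 212 216 209 200 194]
 [133 142 162 196 225 236 237 237 229 204 174]
 [160 174 194 223 238 242 242 242 234 199 151]
 [193 197 203 225 239 242 243 242 234 196 144]
 [207 201 190 201 226 237 239 237 228 196 157]
 [210 200 174 165 186 210 221 220 217 204 191]
 [209 195 164 140 146 162 174 187 203 210 210]]
scene 352.9419795221843 201.5221843003413 [0.62136739 0.19858852 0.085     ]
```

Both cameras agree that the concho is about +2 mm in x and −2.7 mm in y from the pillar's centre. Correcting that, then lowering slowly.

```bash
python3 - <<'E'
from cc import *
t=[0.4962,0.2245]
env.movel([*t,0.052],rate=0.02)
env.movel([*t,0.041],rate=0.02)
env.movel([*t,0.032],rate=0.01)
s=env.sense(); print(s['t'],s['ee_pos'],s['wrist_force'],s['gripper_width'])
env.movel([*t,0.023],rate=0.02)
env.pause(.3)
s=env.sense(); print(s['t'],s['ee_pos'],s['wrist_force'],s['gripper_width'])
save('wrist','w7')
for c in ['side','scene']:
    p,d=save(c,c+'7'); cmeas(c,f'pics/{c}7.png',d,.089)
a=cv2.imread('pics/side7.png')[140:240,220:350]; b=cv2.imread('pics/scene7.png')[160:260,290:420]
cv2.imwrite('pics/c7.png',np.vstack([cv2.resize(x,None,fx=3,fy=3,interpolation=2) for x in (a,b)]))
E
```

```text
28.0667 [0.49623864 0.22450772 0.03204647] [ 0.16237713 -0.16136533 -0.83278568] 0.015591146548380043
28.9667 [0.49628009 0.22454541 0.02311291] [-0.54000573  0.28468652 -0.90048823] 0.01516939302030695
side 90 mean [0.6247 0.1971 0.089 ] ellipse [0.6245 0.1975 0.089 ] (8.685153007507324, 13.0042724609375) zmed 0.09082146564987614 3d mean [0.6242 0.1947 0.0908]
scene 152 mean [0.6226 0.1978 0.089 ] ellipse [0.623  0.1978 0.089 ] (12.521614074707031, 15.257655143737793) zmed 0.09276136226180043 3d mean [0.6247 0.1967 0.0928]
```

View pics/c7.png

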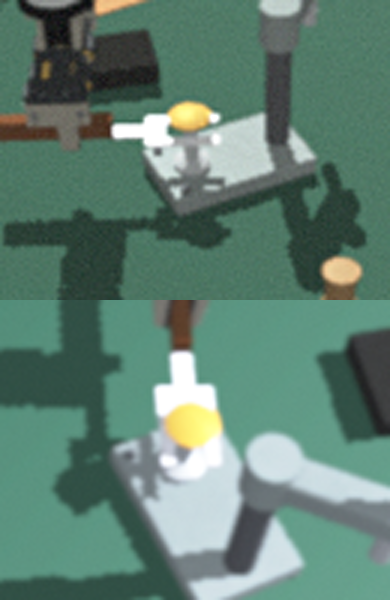

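View pics/w7.png

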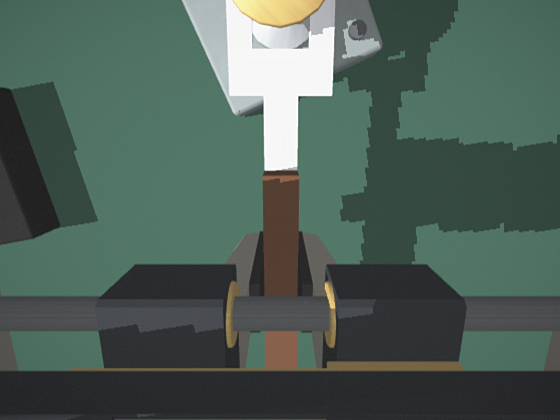

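The concho sits on the pillar, with fits within about 2 mm of centre, and the fork is about 14 mm below it. Drawing the fork straight back now, then up and home.

```bash
python3 - <<'E'
from cc import *
t=np.array([0.4962,0.2245]); f=np.array([np.cos(-.2028),np.sin(-.2028)])
b=t-.105*f
env.movel([*b,0.023],rate=0.06)
env.movel([*b,0.09],rate=0.12)
for c in ['side','scene']:
    p,d=save(c,c+'8'); cmeas(c,f'pics/{c}8.png',d,.089)
env.movel([0.4409,-0.2339,0.09],rate=0.14)
env.movel([0.4409,-0.2339,0.030],rate=0.06)
env.pause(.2)
s=env.sense(); print(s['t'],s['ee_pos'],s['wrist_force'],s['gripper_width'])
p,d=save('wrist','w8'); save('side','side9')
W=world(d,*camT('wrist',s))
for v in (5,80,110,150,180,220): print(v,(W[v,270]*1e3).round(1))
a=cv2.imread('pics/side8.png')[140:240,220:350]; b=cv2.imread('pics/scene8.png')[160:260,290:420]
cv2.imwrite('pics/c8.png',np.vstack([cv2.resize(x,None,fx=3,fy=3,interpolation=2) for x in (a,b)]))
E
```

```text
side 94 mean [0.6247 0.197  0.089 ] ellipse [0.6247 0.1975 0.089 ] (8.521506309509277, 13.882762908935547) zmed 0.09109526318666927 3d mean [0.6242 0.1945 0.0909]
scene 183 mean [0.6203 0.1982 0.089 ] ellipse [0.6204 0.1985 0.089 ] (14.187135696411133, 16.17001724243164) zmed 0.09230828973780913 3d mean [0.6222 0.1972 0.0924]
36.7667 [ 0.44113617 -0.23400978  0.03034287] [ 0.16052492  0.80691381 -0.82176869] 0.015692687366611134
5 [ 5.835e+02 -2.576e+02  4.000e-01]
80 [ 526.7 -248.    78.7]
110 [ 513.7 -245.2   78.9]
150 [ 495.4 -241.3   78.6]
180 [ 483.9 -239.4   98.1]
220 [ 466.2 -235.7   98.5]
```

View pics/c8.png

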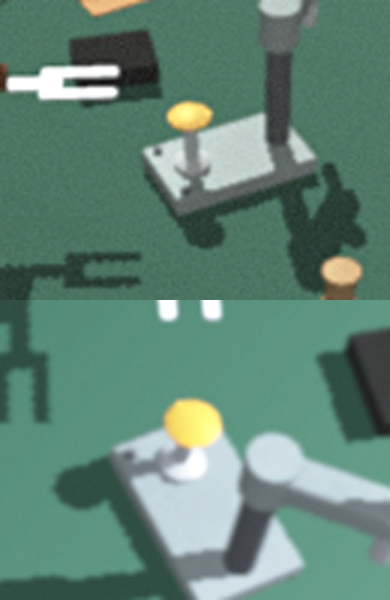

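View pics/w8.png

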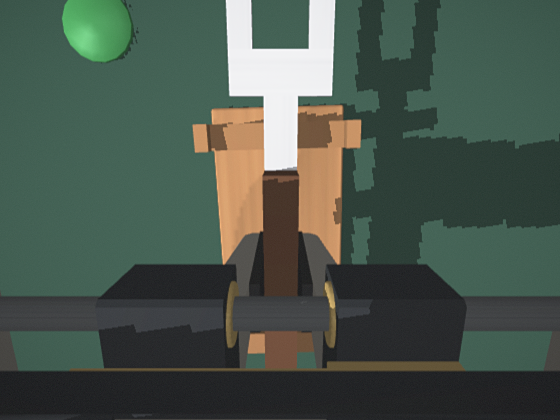

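View pics/side9.png

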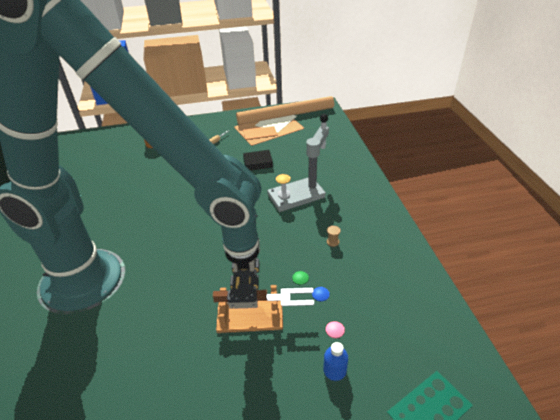

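The concho is alone on the pillar, centred within about 2 mm. The fork is level and aligned over its rest, so I'm lowering it and letting go.

```bash
python3 - <<'E'
from cc import *
g=[0.4409,-0.2339]
env.movel([*g,0.020],rate=0.03)
z=.020
while z>.0145:
    z-=.001; env.movel([*g,z],rate=0.01); f=env.sense()['wrist_force'][2]; print(round(z,4),f)
    if f>2.5: break
effector.release(); env.pause(.2)
s=env.sense(); print(s['t'],s['ee_pos'],s['wrist_force'],s['gripper_width'])
env.movel([*g,0.08],rate=0.08)
env.movel([*g,0.17],rate=0.12)
env.pause(.4)
s=env.sense(); print(s['t'],s['ee_pos'])
p,d=save('wrist','w10')
W=world(d,*camT('wrist',s))
for v in (30,90,110,130,160,200,250): print(v,(W[v,281]*1e3).round(1))
for c in ['side','scene']:
    p,d=save(c,c+'10'); cmeas(c,f'pics/{c}10.png',d,.089)
E
```

```text
0.019 -0.7169898977431786
0.018 -1.3424844195406351
0.017 -0.523457769678322
0.016 -1.1159998846698622
0.015 8.660044086156288
39.9833 [ 0.44088851 -0.23389681  0.01501347] [ 0.43829346 -0.38625898 -0.24842383] 0.09155482706218562
42.25 [ 0.44076667 -0.23382911  0.16972083]
30 [ 6.042e+02 -2.694e+02  4.000e-01]
90 [ 537.8 -255.7   65. ]
110 [ 520.5 -252.1   66. ]
130 [ 502.7 -248.5   63.9]
160 [ 476.8 -243.1   83.7]
200 [ 440.2 -235.6   83.2]
250 [ 391.6 -225.6   84.1]
side 90 mean [0.6248 0.1973 0.089 ] ellipse [0.6246 0.198  0.089 ] (8.273340225219727, 13.937102317810059) zmed 0.09160955363879064 3d mean [0.6242 0.1943 0.0913]
scene 187 mean [0.6204 0.1984 0.089 ] ellipse [0.6207 0.1986 0.089 ] (14.379122734069824, 16.21461296081543) zmed 0.0924827485078561 3d mean [0.6222 0.1974 0.0924]
```

View pics/w10.png

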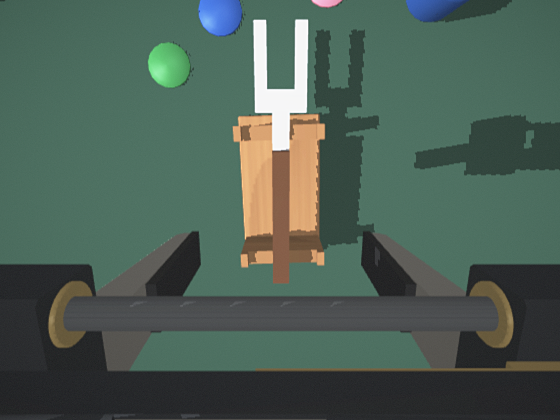

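View pics/side10.png

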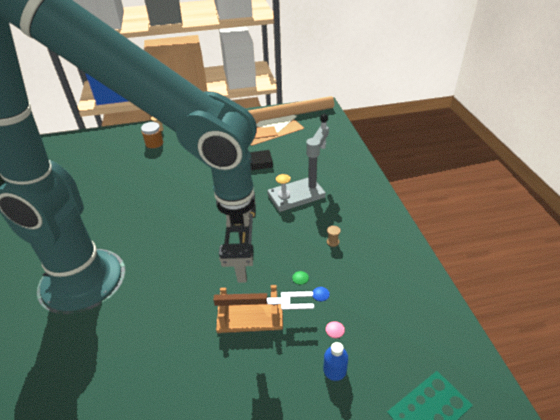

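The fork lies level across both saddles: handle top at 83–84 mm and prong and shank tops at 64–66 mm, the same as at the start. The concho is on the pillar at (283,179) in the side view, and the bystanders have not moved. Handing in.

```bash
python3 -c "
from h import *
print(workorder.finish_job()); print(env.sense()['t'])"
```

```text
the job is handed in; nothing more can be done
None
the job is handed in; nothing more can be done
```

The concho was left on the anvil pillar and the fork laid back on its rest. I handed the job in shortly after 42 s of the 67 s allowed; no verdict is reported.

**What happened:**
- **First grasp:** it closed on nothing. The fingertips end about 37 mm short of the reported TCP along the tool axis; the wrist and scene cameras agree on this. Nothing was disturbed, and with that offset allowed for, the second grasp held the handle at 15.8 mm.
- **Placing:** I lifted the fork and carried it at constant yaw. I then shifted it about 3 mm after comparing concho and pillar in the scene and side cameras, lowered it astride the pillar, drew it straight back and returned it home.

**Last checks:**
- **Concho:** it looks flat, dome up and clear of the fork, within about 2 mm of the pillar's axis. Its visible dome lies at 91–92 mm, which fits a base at 85 mm. The two fixed cameras differ by about 4 mm in absolute x, so I compared concho and pillar within the same camera.
- **Fork:** it is let go and level across both saddles. The handle top is at 83–84 mm and the shank and prongs at 64–66 mm, the same as at the start within noise.
- **Bystanders:** the spool and bottle look unmoved in the final side picture. The weight was partly hidden there, and I did not measure any of the three again. The gripper is open and clear of everything.
- **Forces:** the highest sampled wrist force was about 9 N, when the fork was set down on the saddles. I did not log it continuously.

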